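# Hang the washed cup on the free draining peg

## Task

The cup standing upside down on the counter has just been washed. Hang it mouth-down on the free peg of the sloping draining rack, so that the peg is inside it and its rim rests flat on the sloping slats all round, then let go; lower it on gently rather than dropping it. Leave the cup that stands upright where it is.

Things in the scene. Friction and masses are not known exactly. Their poses are not given: they have to be found in the camera images.
- washed_cup_center (a point): Centre (half-way up) of the washed brown handleless cup, standing mouth-down on the counter. 92 mm high; outside 82 mm wide at the rim (below), tapering to 58 mm at the closed bottom (on top), about 63 mm at 22 mm above this centre; inside about 76 mm wide at the mouth, 86 mm deep. Rigid, about 80 g, round. Its z axis runs from bottom to mouth: it points down at the start
- upright_cup_center (a point): Centre (half-way up) of another brown cup of the same shape and size, standing upright, mouth up, on the counter. It and the washed cup may have changed places. z axis up. A bystander, to be left alone
- free_peg: Free peg of the rack: round, dark wood, 30 mm thick at the foot, 23 mm near the domed tip, 60 mm long, square to the slats. Origin: centre of its foot, in the slats' upper face, 60 mm above the counter. z: along the peg to the tip, leaning 25 degrees from vertical to the rack's low front edge; x: up the slope; y: level, along the rack. A seated cup's centre is 46 mm up along z
- drain_rack: Fixed draining rack, wooden slats over a steel drip tray, 175 (x) by 315 (y) mm, at most 95 mm high without pegs and cups. Origin: centre of its underside; z up; its low front edge faces -x, the robot. Slats reach 70 mm up and down the slope from the pegs. The free peg is 75 mm from the middle on the -y side; the other, 150 mm from it on +y, already has a cup hanging on it
Mind the look-alikes: they are no part of the job. What is shaped like the part that bears upright_cup_center but purple is not meant.

How it is judged:
At the end, for the whole second after the job is handed in: Washed cup at rest mouth-down over the free peg: axis within 8.5 degrees of the peg's, centre 38 to 56 mm above the slats along the peg and within 32 mm of its axis along and across the slope. The upright cup still stands upright within 30 mm of its start (z of washed_cup_center in the frame of free_peg between 0.038 and 0.056 m and x of washed_cup_center in the frame of free_peg between -0.032 and 0.032 m and y of washed_cup_center in the frame of free_peg between -0.032 and 0.032 m and angle between the z axis of washed_cup_center and the z axis of free_peg, either way round below 0.15 rad and angle between washed_cup_center's own z axis and vertical above 2 rad and linear speed of washed_cup below 0.02 m/s and angle between upright_cup_center's own z axis and vertical below 0.15 rad and distance of upright_cup_center from where it was at the start of the episode below 0.03 m); the robot touches nothing.
It fails at once if the washed cup is dropped: falling free of the fingers faster than 0.7 m/s (a drop of about 25 mm) (linear speed of washed_cup above 0.7 m/s and contact force between the fingers and washed_cup below 0.05 N).
It fails at once if the upright cup is knocked over or moved by more than 30 mm (angle between upright_cup_center's own z axis and vertical above 0.5 rad or distance of upright_cup_center from where it was at the start of the episode above 0.03 m).
It also fails if it takes over 32 s, if anything falls off the work surface, if the arm or the gripper's body presses on something with over 40 N, if the wrist force passes 120 N, or if a joint passes its speed limit or range.

## Robot

A 7-joint arm with a two-finger parallel gripper is mounted at the origin on a cart in front of the work surface, level with it; the furniture and walls round the work are solid. World frame = base frame: x ahead of the robot, y to its left, z up, the work surface at z = 0. Lengths are in m, angles in rad, forces in N, time in s.
With the tool pointing down it reaches from about 0.425 to 0.95 m from the base axis. Payload 16.7 kg.
Tool frame: the origin (TCP) lies between the finger pads; the fingertips stand ahead of it and the grasp point (between the pads) is the TCP (ctrl.finger_overhang is the z of the fingertips in the tool frame, in m); z points along the fingers, y is the direction in which the jaws open and shut (so a half turn about z gives the same grasp; the last joint's range is limited). The gripper opens to 94 mm and grips with 3 to 60 N. Pads are 16 mm wide; open, the fingers measure 119 mm over their backs; the gripper's body (75 mm by 177 mm) begins 78 mm behind the grasp point.
Start: joints at [0.978, 0.426, 0.074, 1.606, -0.034, 1.111, -0.067], TCP at [0.29, -0.61, 0.224] pointing down, gripper open.
Joint ranges: [-2.85, 2.85], [-0.5, 2.14], [-1.23, 1.37], [0.21, 2.46], [-1.02, 4.16], [0.16, 2.05], [-2.73, 2.73]. Speed limits (rad/s): [1.89, 1.89, 2.39, 2.39, 3.01, 3.01, 3.01].

## Interface

Orientations are given as a unit quaternion [w, x, y, z].
In Python, from plant import status, cams, close_job, ctrl gives the robot as it stands.
- The arm moves only by the tool arm_command, never from a script. Its argument "rows" is one flat list of numbers, 7 for each row, row after row: the gripper command: -1 is shut, 1 is fully open, values between are in proportion, then the shift along the tool's x, y, z in m, then the turn, a rotation vector about the tool's x, y, z in rad. A call has 1 to 20 rows; each row shifts and turns the commanded pose from where the row before left it, along the tool's axes as they then stand; what a row does not reach is not made up. A row lasts 1/10 s, in which the tool goes at most 50 mm and 8.59 degrees, less where a joint would pass 70% of its speed; a pose out of reach is approached as far as the arm can. A call with a gripper value outside its range is refused whole. The fingers move at their own pace and stop on an object; the grip force is fixed at half the most. Time passes only in rows, so rows that do not move let the fingers close. It gives the time, the measured TCP pose, the force and the opening at its end, in the units of the state.
- status.read_state(): the state, without advancing time (a new reading comes with each control period).
- cams.grab_frame(name): name is "side" or "top"; returns a dict with "img" (420x560x3 uint8, red, green, blue), "intrinsics" (3x3 intrinsics, pixels), "xyz" and "orientation" of the camera in the world. Camera axes: x right, y up, looking along -z (the intrinsics and any distortion apply to the point x, -y, -z); pixel columns grow to the right and rows downward; lengths in m; the calibration is good to about 2 mm. A picture is of the moment at which its call begins. There is no depth.
- close_job(): hands the job in, once; it reports no verdict.
The state is a dict: "clock": time; "joint_positions": joint angles; "joint_vel": joint speeds; "joint_torque": joint torques, N m; "position": TCP position; "tcp_rot": TCP orientation; "ft_force": force on the tool from outside, world axes, zero at the start; "ft_torque": the same for the moment, N m; "finger_gap": opening from 0.0 (shut) to 1.0 (fully open).
Only numpy, scipy, OpenCV 4.12 (cv2) and the standard library are available. Lean on these libraries where they do the work, as an engineer would, in place of code of your own. Each camera call takes 0.05 s, during which the arm holds its last target. There are 200 camera calls.

## Working session

There is one attempt and no reset: what is moved stays moved. The work goes in short steps, Python scripts to look and compute and a tool call to move; the robot and the scene stay as the last step left them, time stands still between calls to the robot, and variables do not carry over. Pictures are saved under pics/ and viewed, about 8 in all and at most 12, crops included, and the job is handed in when it is done.

Besides the shell and the picture viewer there is one more tool, called after ">>>" as name(argument=value, ...) on one line, values as JSON. arm_command: Moves the arm, as the interface text tells. Its arguments: {"type":"object","properties":{"rows":{"type":"array","items":{"type":"number"}}},"required":["rows"]}

```bash
mkdir -p pics
python3 - <<'E'
from plant import status,cams,ctrl
import cv2,numpy as np
print(status.read_state()); print(ctrl.finger_overhang)
for n in("side","top"):
    f=cams.grab_frame(n); cv2.imwrite(f"pics/{n}0.png",f["img"][:,:,::-1])
    print(n,{k:np.round(v,4).tolist() if k!="img" else 0 for k,v in f.items()})
E
```

```text
{'clock': 0.0, 'joint_positions': array([ 0.97747925,  0.42671142,  0.07387096,  1.60659422, -0.03406667,
        1.11082578, -0.06704336]), 'joint_vel': array([ 0.00088529, -0.00076469, -0.0007632 ,  0.0002318 ,  0.00037507,
       -0.0005053 ,  0.00052844]), 'joint_torque': array([-1.08403315e-04, -9.35815930e+01,  3.66693534e+00, -4.54208386e+01,
       -4.87332128e-02,  1.99940748e-02,  1.42592230e-04]), 'position': array([ 0.28961222, -0.60925241,  0.2237956 ]), 'tcp_rot': array([-6.06411433e-04,  9.75476562e-01,  2.20102405e-01, -2.03848721e-04]), 'ft_force': array([-0.31360008, -0.72082338, -0.1137877 ]), 'ft_torque': array([-0.03573842, -0.06371079, -0.01331237]), 'finger_gap': 0.9995630402145467}
0.019
side {'img': 0, 'intrinsics': [[461.7658, 0.0, 281.8596], [0.0, 461.7658, 213.8171], [0.0, 0.0, 1.0]], 'xyz': [0.2623, 0.6988, 0.7162], 'orientation': [-0.1222, -0.0562, 0.4248, 0.8953]}
top {'img': 0, 'intrinsics': [[473.1771, 0.0, 275.8018], [0.0, 473.1771, 218.239], [0.0, 0.0, 1.0]], 'xyz': [0.2943, -0.0819, 1.2583], 'orientation': [-0.6963, -0.0569, 0.0473, 0.7139]}
```

View pics/side0.png

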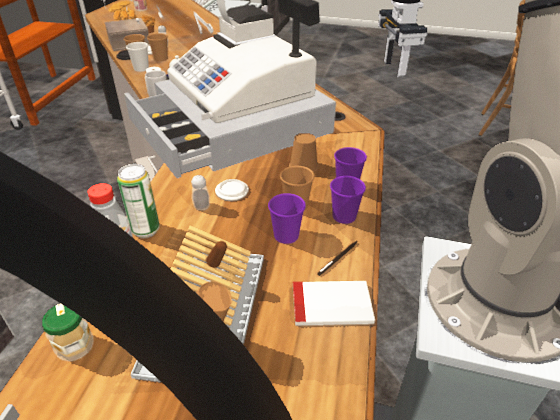

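View pics/top0.png

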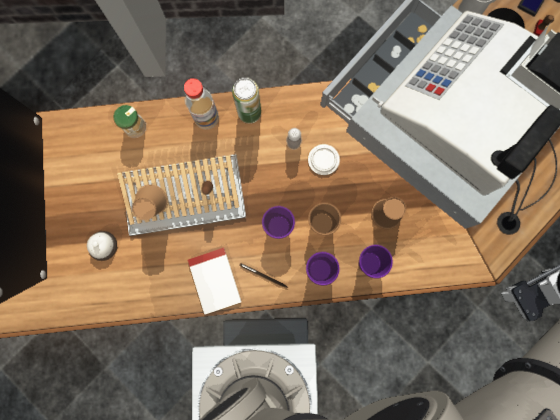

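Top view: two brown cups stand on the counter. The one at (324,218) has an open mouth, so it is upright (side view 296,182). The one at (390,210) shows a closed bottom, so it is mouth-down (side view 303,150) and should be the washed cup. The purple cups at (278,222), (322,268) and (375,262) are look-alikes. The free peg is at (207,187) in top and (216,255) in side. The crop below is to confirm this.

```bash
cat > h.py <<'E'
import numpy as np,cv2
from scipy.spatial.transform import Rotation as R
from plant import status,cams
def rot(q): return R.from_quat(np.roll(q,-1))
def ray(f,uv):
    d=np.linalg.inv(f["intrinsics"])@[uv[0],uv[1],1.]; d[1:]*=-1
    return np.array(f["xyz"]),rot(f["orientation"]).apply(d)
def onz(f,uv,z):
    o,d=ray(f,uv); return o+d*(z-o[2])/d[2]
def tri(f,uv,g,uw):
    o,d=ray(f,uv);p,e=ray(g,uw)
    t=np.linalg.lstsq(np.c_[d,-e],p-o,rcond=None)[0]
    a,b=o+d*t[0],p+e*t[1]; return (a+b)/2,np.linalg.norm(a-b)
def proj(f,P):
    c=rot(f["orientation"]).inv().apply(np.array(P)-f["xyz"]); c[1:]*=-1
    q=f["intrinsics"]@c; return q[:2]/q[2]
E
python3 - <<'E'
from h import *
t=cams.grab_frame("top"); s=cams.grab_frame("side")
T,S=t["img"][:,:,::-1],s["img"][:,:,::-1]
z=lambda I,a,b,c,d:cv2.resize(I[b:d,a:c],(400,400),interpolation=cv2.INTER_CUBIC)
cv2.imwrite("pics/crop1.png",np.vstack([np.hstack([z(T,300,170,420,290)[:300],z(S,250,120,350,220)[:300]]),
 np.hstack([z(T,110,150,250,250)[:300,:],z(S,150,220,270,340)[:300]])]))
print("upright rim mid", onz(t,(324,218),.092)); print("washed bottom",onz(t,(394,209),.092))
print("tip tri",tri(t,(207,187),s,(216,255)))
# rack corners (top view) on approximate heights
for uv in((119,172),(237,156),(245,213),(130,234)): print(uv,onz(t,uv,.03),onz(t,uv,.09))
E
```

```text
upright rim mid [ 0.46523771 -0.18817608  0.092     ]
washed bottom [ 0.48332057 -0.36301845  0.092     ]
tip tri (array([0.55642313, 0.10574098, 0.07967482]), np.float64(0.00348942511306))
(119, 172) [0.6130851  0.34914602 0.03      ] [0.59751418 0.3280887  0.09      ]
(237, 156) [0.64831012 0.03241214 0.03      ] [0.63101848 0.02682706 0.09      ]
(245, 213) [0.493051  0.0131728 0.03     ] [0.48334366 0.00852755 0.09      ]
(130, 234) [0.4452119  0.31597113 0.03      ] [0.43784147 0.29653439 0.09      ]
```

View pics/crop1.png

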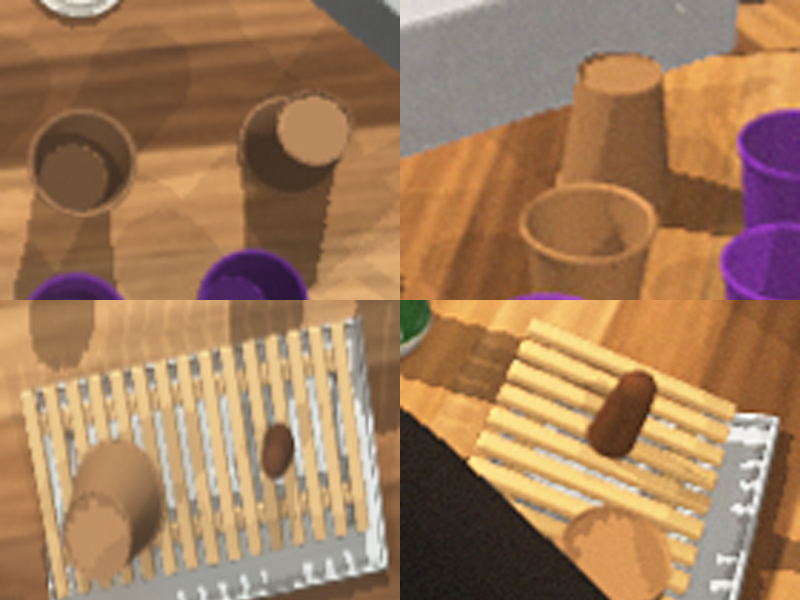

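Confirmed. At about (394,209) the cup shows a closed disc over a hidden rim, so it is mouth-down, and it is the brown one next to the register. The cup at (324,218) is open upwards. The peg shows at side (211,263) for the foot to (221,243) for the tip. Next I work out the rack pose from the slat ends and check it against the known sizes.

Run:
```python
from h import *
t=cams.grab_frame("top"); s=cams.grab_frame("side")
hb,hf=.06+.07*np.sin(.4363),.06-.07*np.sin(.4363)
bl,br=onz(t,(119.8,173),hb),onz(t,(231.5,155.5),hb); fl,fr=onz(t,(131.7,223.8),hf),onz(t,(236.7,207.5),hf)
for a,b in((bl,br),(fl,fr)): print("level edge",a,b,"yaw",np.degrees(np.arctan2(-(a-b)[0],(a-b)[1])),"len",np.linalg.norm(a-b))
print("depths (expect .127)",bl-fl,br-fr)
def mask(f,box):
    a,b,c,d=box; I=cv2.cvtColor(f["img"],cv2.COLOR_RGB2HSV); m=np.zeros(I.shape[:2],np.uint8)
    m[b:d,a:c]=((I[b:d,a:c,2]<125)&(I[b:d,a:c,1]>110)&((I[b:d,a:c,0]<14)|(I[b:d,a:c,0]>172)))*255
    n,l,st,c=cv2.connectedComponentsWithStats(m); i=1+np.argmax(st[1:,4]); return np.argwhere(l==i)[:,::-1].astype(float),st[i]
for n,f,b in(("top",t,(190,170,225,205)),("side",s,(200,232,235,278))):
    p,st=mask(f,b); c=p.mean(0); w=np.linalg.svd(p-c,full_matrices=False)[2][0]; k=(p-c)@w
    print(n,st,"centre",c,"ends",c+w*k.min(),c+w*k.max())
    if n=="side": S=(c,c+w*k.min(),c+w*k.max())
    else: Tc=c
print("mid tri (z~.087)",tri(t,Tc,s,S[0]))
print("side tip z.112",onz(s,min(S[1:],key=lambda q:q[1]),.112),"foot z.06",onz(s,max(S[1:],key=lambda q:q[1]),.06))
# washed cup: bottom disc, both views
print("bottom top-view",onz(t,(393.9,209),.092),"side",onz(s,(250+(621-400)/4,120+74/4),.092),"tri",tri(t,(393.9,209),s,(305.2,138.5)))
for u in((350,135),(394,160),(440,186),(490,215)): print("reg edge",u,onz(t,u,.1))
```

```text
level edge [0.59495127 0.32612333 0.08958123] [0.63285153 0.04089566 0.08958123] yaw 7.568964563639261 len 0.28773468719613904
level edge [0.47206956 0.31192295 0.03041877] [0.50823977 0.03482445 0.03041877] yaw 7.436882041345849 len 0.27944920824720004
depths (expect .127) [0.12288171 0.01420038 0.05916246] [0.12461176 0.00607121 0.05916246]
top [202 181  11  13 100] centre [206.69 186.88] ends [209.03342946 181.01335339] [204.21160496 193.08452551]
side [207 242  20  26 280] centre [216.08214286 255.48214286] ends [224.64983089 242.7641036 ] [209.46106218 265.31060109]
mid tri (z~.087) (array([0.55643958, 0.1065018 , 0.07919262]), np.float64(0.0026406691497955124))
side tip z.112 [0.53973674 0.1001136  0.112     ] foot z.06 [0.56903339 0.11795469 0.06      ]
bottom top-view [ 0.48332714 -0.36277051  0.092     ] side [ 0.48842985 -0.36084813  0.092     ] tri (array([ 0.48624896, -0.36280021,  0.09070159]), np.float64(0.005405447307098914))
reg edge (350, 135) [ 0.67492056 -0.26149817  0.1       ]
reg edge (394, 160) [ 0.6066211  -0.36862779  0.1       ]
reg edge (440, 186) [ 0.53692387 -0.47851795  0.1       ]
reg edge (490, 215) [ 0.46084663 -0.59540567  0.1       ]
```

>>> arm_command(rows=[1,0,0,0,0,0,0.12,1,0,0,0,0,0,0.12,1,0,0,0,0,0,0.12,1,0,0,0,0,0,0.12,1,0,0,0,0,0,0.12,1,0,0,0,0,0,0.12,1,0,0,0,0,0,0.12,1,0,0,0,0,0,0.12,1,0.006,-0.039,0.006,0,0,0,1,0.006,-0.039,0.006,0,0,0,1,0.006,-0.039,0.006,0,0,0,1,0.006,-0.039,0.006,0,0,0,1,0.006,-0.039,0.006,0,0,0,1,0.006,-0.039,0.006,0,0,0,1,0.005,-0.039,0.006,0,0,0,1,0.005,-0.039,0.006,0,0,0,1,0,0,0,0,0,0,1,0,0,0,0,0,0])

```text
clock: 2.1
position: [0.4843, -0.3602, 0.1763]
tcp_rot: [-0.0, 0.967, -0.254, -0.0]
ft_force: [-0.1, -0.7, 0.2]
finger_gap: 1.0
```

>>> arm_command(rows=[1,0,0.001,0.02,0,0,0,1,0,0.001,0.02,0,0,0,1,0,0,0.02,0,0,0,1,0,0,0.02,0,0,0,1,0,0,0.018,0,0,0,1,0,0,0.01,0,0,0,1,0,0,0,0,0,0])

```text
clock: 2.8
position: [0.4817, -0.3633, 0.0675]
tcp_rot: [-0.0, 0.967, -0.256, -0.001]
ft_force: [-0.2, 0.4, -0.6]
finger_gap: 0.998
```

Run:
```python
from h import *
t=cams.grab_frame("top"); s=cams.grab_frame("side")
z=lambda I,a,b,c,d:cv2.resize(I[b:d,a:c,::-1],(400,400),interpolation=cv2.INTER_CUBIC)
cv2.imwrite("pics/pre.png",np.hstack([z(t["img"],320,140,460,280),z(s["img"],240,80,380,220)]))
print(status.read_state()["position"],status.read_state()["ft_force"])
```

```text
[ 0.48273017 -0.36344506  0.06909616] [ 0.57189395 -0.2403854  -0.00897009]
```

View pics/pre.png

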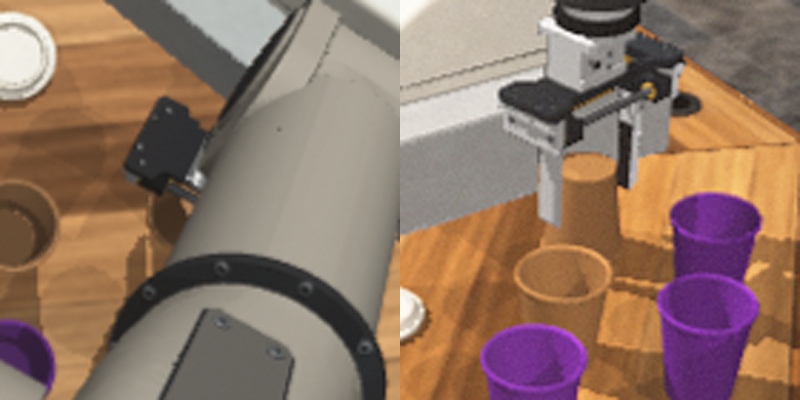

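The fingers straddle the washed cup, whose bottom disc is at crop (590,165) in the side view. The other cups are clear. I'll close, then lift.

>>> arm_command(rows=[-1,0,0,0,0,0,0,-1,0,0,0,0,0,0,-1,0,0,0,0,0,0,-1,0,0,0,0,0,0,-1,0,0,0,0,0,0,-1,0,0,0,0,0,0,-1,0,0,0,0,0,0,-1,0,0,0,0,0,0])

```text
clock: 3.7
position: [0.4831, -0.3627, 0.0687]
tcp_rot: [-0.0, 0.967, -0.255, 0.0]
ft_force: [-0.2, 0.2, 5.2]
finger_gap: 0.702
```

>>> arm_command(rows=[-1,0,0,-0.01,0,0,0,-1,0,0,-0.02,0,0,0,-1,0,0,-0.03,0,0,0,-1,0,0,-0.03,0,0,0,-1,0,0,-0.03,0,0,0,-1,0,0,-0.03,0,0,0,-1,0,0,-0.02,0,0,0,-1,0,0,-0.02,0,0,0,-1,0,0,0,0,0,0,-1,0,0,0,0,0,0])

```text
clock: 4.7
position: [0.4826, -0.3626, 0.2585]
tcp_rot: [-0.0, 0.967, -0.255, 0.0]
ft_force: [0.4, -0.1, -1.0]
finger_gap: 0.703
```

Run:
```python
from h import *
s=cams.grab_frame("side")
cv2.imwrite("pics/lift.png",s["img"][:,:,::-1])
st=status.read_state(); print({k:np.round(st[k],4) for k in("clock","position","tcp_rot","ft_force","finger_gap")})
```

```text
{'clock': np.float64(4.75), 'position': array([ 0.4824, -0.3624,  0.2578]), 'tcp_rot': array([-1.000e-04,  9.669e-01, -2.553e-01, -5.000e-04]), 'ft_force': array([-0.0608, -0.0602, -1.0187]), 'finger_gap': np.float64(0.7048)}
```

View pics/lift.png

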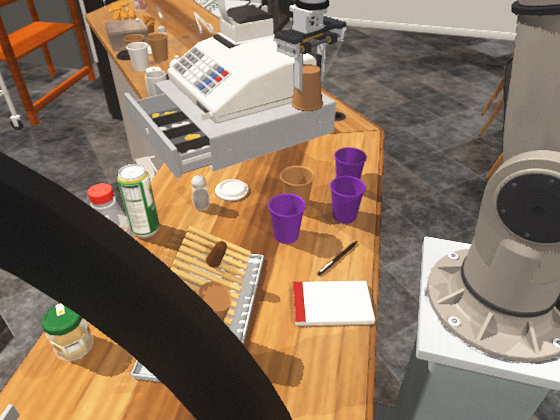

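Lifted and held, with the gap at 0.70. The upright cup has not moved. I'll carry it across at this height, then turn to the rack's heading.

>>> arm_command(rows=[-1,-0.016,-0.029,0,0,0,0,-1,-0.016,-0.029,0,0,0,0,-1,-0.016,-0.029,0,0,0,0,-1,-0.016,-0.029,0,0,0,0,-1,-0.016,-0.029,0,0,0,0,-1,-0.016,-0.029,0,0,0,0,-1,-0.016,-0.029,0,0,0,0,-1,-0.016,-0.029,0,0,0,0,-1,-0.016,-0.029,0,0,0,0,-1,-0.016,-0.029,0,0,0,0,-1,-0.016,-0.029,0,0,0,0,-1,-0.016,-0.029,0,0,0,0,-1,-0.016,-0.029,0,0,0,0,-1,-0.014,-0.025,0,0,0,0,-1,0,0,0,0,0,0,-1,0,0,0,0,0,0])

```text
clock: 6.35
position: [0.4877, 0.0965, 0.2575]
tcp_rot: [0.0, 0.967, -0.255, -0.001]
ft_force: [0.0, -0.9, 0.1]
finger_gap: 0.708
```

>>> arm_command(rows=[-1,0,0,0,0,0,-0.108,-1,0,0,0,0,0,-0.108,-1,0,0,0,0,0,-0.108,-1,0,0,0,0,0,-0.108,-1,0,0,0,0,0,-0.108,-1,0,0,0,0,0,-0.108,-1,0,0,0,0,0.073,0,-1,0,0,0,0,0.073,0,-1,0,0,0,0,0.073,0,-1,0,0,0,0,0.073,0,-1,0,0,0,0,0.072,0,-1,0,0,0,0,0.072,0,-1,0,0,0,0,0,0,-1,0,0,0,0,0,0])

```text
clock: 7.75
position: [0.4881, 0.0955, 0.2585]
tcp_rot: [-0.014, 0.974, 0.064, 0.215]
ft_force: [0.1, -0.7, -0.4]
finger_gap: 0.708
```

```bash
cat > rel.py <<'E'
from h import *
F=np.array([.564,.106,.06]); y=np.radians(7.5); X=np.array([np.cos(y),np.sin(y),0]); a=np.radians(25)
pz=-np.sin(a)*X+[0,0,np.cos(a)]; px=np.cos(a)*X+[0,0,np.sin(a)]; P=np.c_[px,np.cross(pz,px),pz]
st=status.read_state(); Rt=rot(st["tcp_rot"]).as_matrix()
c=st["position"]+.0228*Rt[:,2]
print("t",st["clock"],"tcp",st["position"].round(4),"gap",st["finger_gap"],"F",st["ft_force"].round(2))
print("cup centre in peg frame",(P.T@(c-F)).round(4),"tool z in peg",(P.T@Rt[:,2]).round(3),"tool x in peg",(P.T@Rt[:,0]).round(3))
print("shift in tool axes to seat (x -.010,z .046)",(Rt.T@(F+P@[-.010,0,.046]-c)).round(4))
E
python3 rel.py
python3 - <<'E'
from h import *
s=cams.grab_frame("side");t=cams.grab_frame("top")
z=lambda I,a,b,c,d:cv2.resize(I[b:d,a:c,::-1],(400,400),interpolation=cv2.INTER_CUBIC)
cv2.imwrite("pics/prep.png",np.hstack([z(t["img"],110,110,270,270),z(s["img"],140,150,300,310)]))
E
```

```text
t 7.75 tcp [0.4881 0.0955 0.2585] gap 0.7079461718072836 F [ 0.08 -0.71 -0.45]
cup centre in peg frame [ 0.0144 -0.0005  0.1895] tool z in peg [-0.002 -0.    -1.   ] tool x in peg [ 1.    -0.    -0.002]
shift in tool axes to seat (x -.010,z .046) [-0.0241 -0.0005  0.1435]
```

View pics/prep.png

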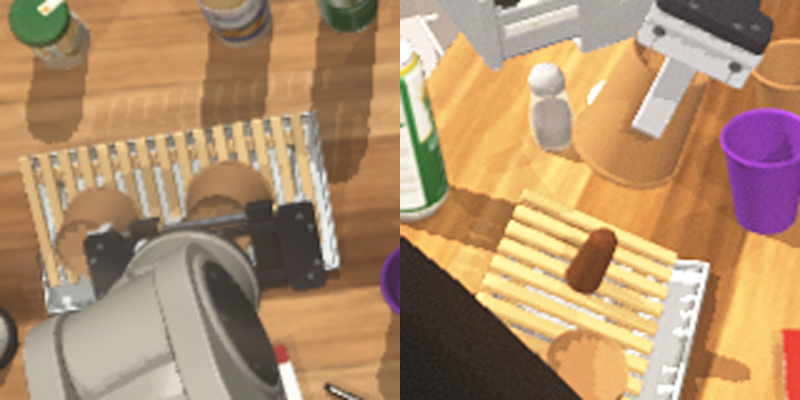

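The held cup (side crop 640,130) is tilted parallel to the peg (crop 590,260), and the top crop shows it over the peg. I'll shift down the slope and lower until the mouth is just above the tip.

>>> arm_command(rows=[-1,-0.012,0,0.01,0,0,0,-1,-0.012,0,0.015,0,0,0,-1,0,0,0.02,0,0,0,-1,0,0,0.015,0,0,0,-1,0,0,0.01,0,0,0,-1,0,0,0,0,0,0,-1,0,0,0,0,0,0])

```text
clock: 8.55
position: [0.4961, 0.0975, 0.185]
tcp_rot: [-0.014, 0.974, 0.064, 0.215]
ft_force: [0.1, 0.8, -1.0]
finger_gap: 0.704
```

```bash
python3 rel.py
python3 - <<'E'
from h import *
s=cams.grab_frame("side")
cv2.imwrite("pics/near.png",cv2.resize(s["img"][170:310,150:310,::-1],(640,560),interpolation=cv2.INTER_CUBIC))
E
```

```text
t 8.55 tcp [0.4961 0.0975 0.185 ] gap 0.7042901822473417 F [ 0.12  0.8  -0.97]
cup centre in peg frame [-0.0092  0.0004  0.1194] tool z in peg [-0.001  0.    -1.   ] tool x in peg [ 1.     0.001 -0.001]
shift in tool axes to seat (x -.010,z .046) [-0.0007  0.0005  0.0734]
```

View pics/near.png

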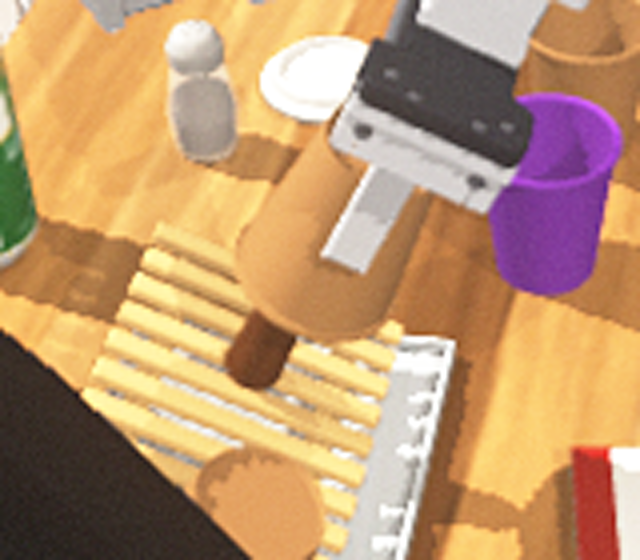

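The mouth sits just over the peg tip (crop 260,350) with the axes parallel. I'll lower most of the way and watch the force.

>>> arm_command(rows=[-1,0,0,0.008,0,0,0,-1,0,0,0.008,0,0,0,-1,0,0,0.008,0,0,0,-1,0,0,0.008,0,0,0,-1,0,0,0.008,0,0,0,-1,0,0,0.008,0,0,0,-1,0,0,0.008,0,0,0,-1,0,0,0.006,0,0,0,-1,0,0,0,0,0,0,-1,0,0,0,0,0,0])

```text
clock: 9.6
position: [0.5218, 0.1011, 0.1285]
tcp_rot: [-0.014, 0.974, 0.064, 0.216]
ft_force: [-0.3, -0.2, -0.7]
finger_gap: 0.704
```

```bash
python3 rel.py
```

```text
t 9.6 tcp [0.5218 0.1011 0.1285] gap 0.7039759592891998 F [-0.28 -0.15 -0.74]
cup centre in peg frame [-0.0096  0.0006  0.0573] tool z in peg [-0.001  0.    -1.   ] tool x in peg [ 1.     0.001 -0.001]
shift in tool axes to seat (x -.010,z .046) [-0.0004  0.0007  0.0113]
```

No contact so far, so the peg is inside the cup. 11 mm is left, which I'll take in small steps.

>>> arm_command(rows=[-1,0,0,0.003,0,0,0,-1,0,0,0.003,0,0,0,-1,0,0,0.002,0,0,0,-1,0,0,0.001,0,0,0,-1,0,0,0,0,0,0,-1,0,0,0,0,0,0])

```text
clock: 10.2
position: [0.5257, 0.1015, 0.1206]
tcp_rot: [-0.014, 0.974, 0.064, 0.216]
ft_force: [-0.4, 0.0, -0.1]
finger_gap: 0.709
```

>>> arm_command(rows=[-1,0,0,0.001,0,0,0,-1,0,0,0.001,0,0,0,-1,0,0,0,0,0,0,-1,0,0,0,0,0,0])

```text
clock: 10.6
position: [0.5265, 0.1016, 0.1187]
tcp_rot: [-0.014, 0.974, 0.064, 0.216]
ft_force: [-0.4, 0.5, -1.6]
finger_gap: 0.708
```

>>> arm_command(rows=[-1,0,0,0.001,0,0,0,-1,0,0,0.001,0,0,0,-1,0,0,0,0,0,0])

```text
clock: 10.9
position: [0.5272, 0.1015, 0.1178]
tcp_rot: [-0.014, 0.974, 0.064, 0.216]
ft_force: [-23.8, -4.6, 35.3]
finger_gap: 0.706
```

>>> arm_command(rows=[-1,0,0,0.001,0,0,0,-1,0,0,0.001,0,0,0,-1,0,0,0,0,0,0])

```text
clock: 11.2
position: [0.5284, 0.1017, 0.1166]
tcp_rot: [-0.014, 0.974, 0.064, 0.217]
ft_force: [-26.4, -5.0, 41.3]
finger_gap: 0.711
```

```bash
python3 rel.py
```

```text
t 11.2 tcp [0.5284 0.1017 0.1166] gap 0.7113304837945018 F [-26.44  -5.04  41.29]
cup centre in peg frame [-0.0085  0.0004  0.0436] tool z in peg [ 0.002 -0.    -1.   ] tool x in peg [1.    0.001 0.002]
shift in tool axes to seat (x -.010,z .046) [-0.0015  0.0004 -0.0024]
```

The rim reached the slats where expected (z about 0.046), and the load is normal to them. I'll back off 2 mm and open gradually.

>>> arm_command(rows=[-1,0,0,-0.001,0,0,0,-1,0,0,-0.001,0,0,0,-1,0,0,0,0,0,0,0.45,0,0,0,0,0,0,0.5,0,0,0,0,0,0,0.55,0,0,0,0,0,0,0.65,0,0,0,0,0,0,0.8,0,0,0,0,0,0,1,0,0,0,0,0,0,1,0,0,0,0,0,0,1,0,0,0,0,0,0])

```text
clock: 12.3
position: [0.5274, 0.1017, 0.117]
tcp_rot: [-0.014, 0.974, 0.064, 0.216]
ft_force: [-0.6, -0.1, -0.1]
finger_gap: 0.996
```

```bash
python3 rel.py;  python3 - <<'E'
from h import *
s=cams.grab_frame("side")
cv2.imwrite("pics/rel.png",cv2.resize(s["img"][170:310,150:310,::-1],(640,560),interpolation=cv2.INTER_CUBIC))
E
```

```text
t 12.3 tcp [0.5274 0.1017 0.117 ] gap 0.9960528436583255 F [-0.56 -0.1  -0.07]
cup centre in peg frame [-0.0094  0.0005  0.0444] tool z in peg [-0.  0. -1.] tool x in peg [ 1.     0.001 -0.   ]
shift in tool axes to seat (x -.010,z .046) [-0.0006  0.0005 -0.0016]
```

View pics/rel.png

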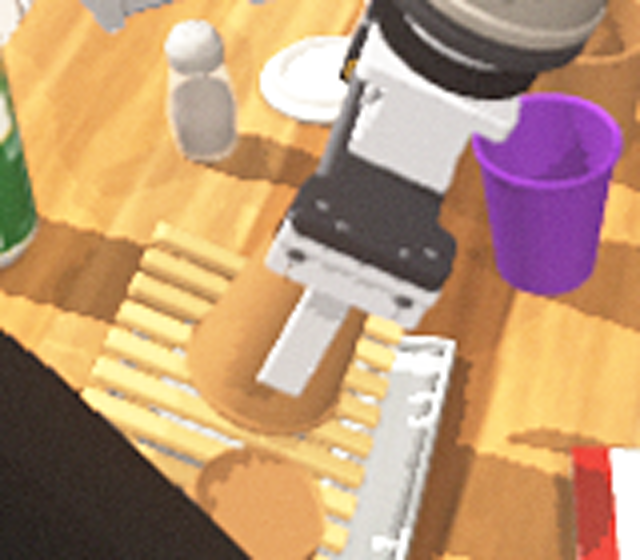

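The cup sits flat on the slats (crop 265,400) with the fingers open and clear on both sides. I'll withdraw along the peg axis.

>>> arm_command(rows=[1,0,0,-0.01,0,0,0,1,0,0,-0.015,0,0,0,1,0,0,-0.02,0,0,0,1,0,0,-0.025,0,0,0,1,0,0,-0.03,0,0,0,1,0,0,-0.03,0,0,0,1,0,0,-0.03,0,0,0,1,0,0,-0.02,0,0,0,1,0,0,0,0,0,0,1,0,0,0,0,0,0,1,0,0,0,0,0,0,1,0,0,0,0,0,0])

```text
clock: 13.55
position: [0.4518, 0.0916, 0.2789]
tcp_rot: [-0.014, 0.974, 0.064, 0.215]
ft_force: [-0.0, 0.2, 0.0]
finger_gap: 1.002
```

```bash
python3 rel.py;  python3 - <<'E'
from h import *
s=cams.grab_frame("side");t=cams.grab_frame("top")
z=lambda I,a,b,c,d:cv2.resize(I[b:d,a:c,::-1],(400,400),interpolation=cv2.INTER_CUBIC)
cv2.imwrite("pics/fin.png",np.hstack([z(t["img"],110,130,250,270),z(s["img"],160,150,320,310)]))
F=np.array([.564,.106,.06]); y=np.radians(7.5); X=np.array([np.cos(y),np.sin(y),0]); a=np.radians(25)
pz=-np.sin(a)*X+[0,0,np.cos(a)]; px=np.cos(a)*X+[0,0,np.sin(a)]
for o in(0,-.01,-.02): print("expected bottom disc px, side crop",(proj(s,F+o*px+.092*pz)-[160,150])*2.5+[400,0])
E
```

```text
t 13.55 tcp [0.4518 0.0916 0.2789] gap 1.0021900056978321 F [-0.03  0.22  0.05]
cup centre in peg frame [-0.01    0.0003  0.2234] tool z in peg [-0.002  0.    -1.   ] tool x in peg [ 1.     0.001 -0.002]
shift in tool axes to seat (x -.010,z .046) [0.0004 0.0004 0.1774]
expected bottom disc px, side crop [576.01542734 205.29379322]
expected bottom disc px, side crop [588.23888519 210.66197433]
expected bottom disc px, side crop [600.41375994 216.00881918]
```

View pics/fin.png

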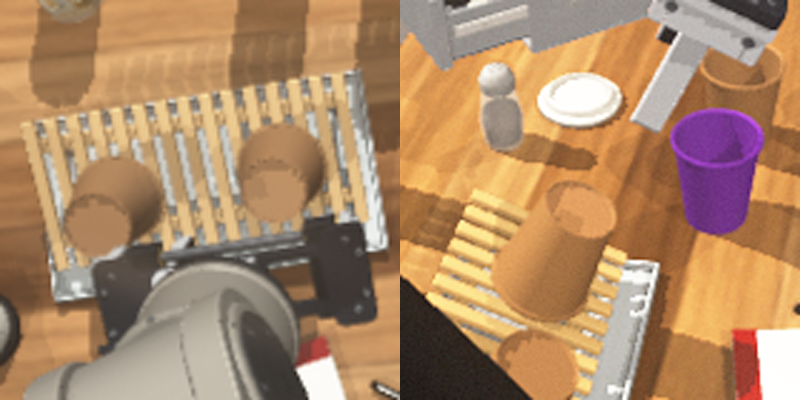

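The cup is seated like its neighbour. Its bottom disc, at crop (583,210), is where a flat seat 0 to 10 mm down the slope puts it (576–588, 205–211). The gripper is clear and the upright cup is still standing.

```bash
python3 -c "
from plant import close_job; print(close_job())"
```

```text
the job is handed in; nothing more can be done
None
```

The washed cup now hangs mouth-down on the free peg, and I handed the job in at about 13.6 s of the 32 s allowed. `close_job()` reports no verdict.

**What I did:** I found the washed cup as the mouth-down brown one beside the register. I gripped it from above, lifted it, carried it over, tilted it 25° to match the peg and lowered it. The rim met the slats at the expected height with about 41 N on the wrist. I backed off 2 mm, opened the gripper gradually and withdrew along the peg.

**Last checks:**
- **Seat:** the rim looks flat on the slats. The cup's closed bottom shows within about 3 mm of the predicted seated position, 0 to 10 mm down the slope from the peg axis.
- **Upright cup:** it looks unmoved and still standing in the final image; I did not measure its position again.
- **Robot:** the fingers are clear, with no force on the tool.

**Disagreements:** the estimates of the peg's foot differed by up to about 15 mm between methods. I used (0.564, 0.106), which the slat ends and the two-camera fix agreed on to about 3 mm. No checks failed.

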